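# Check the sprouts and tuck the dish away

## Task

Pick up the closed sprouting dish with the green lid and hold it steady and level for two seconds between the two orange pointers of the viewing stand, long side parallel to the white screen. Then slide it flat and straight into the holder, under the weighted arm and right up to the stop, and let go so that the arm rests on its lid. Keep the dish level all along and do not disturb the orange-lidded dish, the espresso cup, the salt and pepper or the kitchen timer.

Things in the scene. Friction and masses are not known exactly. Their poses are not given: they have to be found in the camera images.
- dish_green: The dish to check, 130 to 230 g: a closed clear flat box of sprouts with a green lid frame, 130 (its x) x 54 (its y) x 28 mm high, lid fixed, symmetrical end for end. Origin at the centre of its underside, z up. Stands loose on the worktop and can be pinched across its 54 mm width.
- dish_green_middle (a point): The centre of the green-lidded dish, 14 mm above its underside centre.
- dish_orange: A second dish of the same size and make with an orange lid frame, origin at the centre of its underside; to be left where it stands.
- view_stand: Fixed viewing stand: grey foot 216 mm wide, top 14 mm up (x -40 to +110 mm), upright white screen 200 mm wide and reaching 201 mm up, its face at x = +94 mm, two posts reaching 146 mm at x 0, y +-98 mm, each with an orange pointer facing inward, tips 160 mm apart. Origin: underside of the foot, midway between the posts; x points to the screen, y along it, z up.
- view_mark (a point): The point midway between the two pointer tips, 136 mm above the stand's underside: here the centre of the dish is to be held, its long axis along the stand's y. Axes as the stand's.
- holder: Fixed holder on the worktop: grey plate 78 mm wide (y), 6 mm thick, x = -80 to +125 mm. Stop: cross rib 11 mm above the plate, front face at x = +66 mm. Origin on the underside, below the centre of a dish fully home (dish x along holder x, far end 1 mm from the stop); x is the direction of sliding in, z up. Arm pivot behind the stop: x = +105 mm, 40 mm up, between cheeks 50 mm high.
- hold_arm (a joint): Angle of the weighted arm (rad): 0 down, grows to 0.9 as lifted, falls back by its weight. Polished slippery steel strip 32 mm wide. At 0 its heel (lowest point, holder x = +50 mm) is 20 mm above the plate; from there it slopes up 25 degrees to the open front, so a dish pushed in flat on the plate (28 mm high) lifts it, with a few N. With the dish below it reads about 0.11.
- nose_edge (a point): Centre of the underside of the red front edge of the arm: 10 mm in holder x and about 45 mm above the holder's underside when the arm is down.
- salt_shaker: Glass salt shaker, 44 mm across, 90 mm high; a bystander, not to be disturbed. Origin at the centre of its underside.
- pepper_mill: Wooden pepper mill, 140 mm high; a bystander, not to be disturbed. Origin at the centre of its underside.
- timer: White and grey kitchen timer, 63 mm across, 48 mm high; a bystander, not to be disturbed. Origin at the centre of its underside.
- espresso_cup: Cream espresso cup, 51 mm high; a bystander, not to be disturbed. Origin at the centre of its underside.

How it is judged:
By the outcome, as a careful person would: the job done as asked, in the order asked, and still so for the second after the job is handed in, with the robot touching nothing.
It also fails if it takes over 58 s, if anything falls off the work surface, if the arm or the gripper's body presses on something with over 40 N, if the wrist force passes 120 N, or if a joint passes its speed limit or range.

## Robot

A 6-joint arm with a two-finger parallel gripper is mounted at the origin on a cart in front of the work surface, level with it; the furniture and walls round the work are solid. World frame = base frame: x ahead of the robot, y to its left, z up, the work surface at z = 0. Lengths are in m, angles in degrees, forces in N, time in s.
With the tool pointing down it reaches from about 0.4 to 0.825 m from the base axis. Payload 7 kg.
Tool frame: the origin (TCP) lies midway between the tips of the shut fingers; the grasp point (between the pads) lies 19 mm behind it; z points along the fingers, y is the line along which they close (so a half turn about z gives the same grasp; the last joint's range is limited). The gripper opens to 88 mm and grips with 3 to 60 N. Pads are 19 mm wide; open, the fingers measure 130 mm over their backs; the gripper's body (78 mm by 193 mm) begins 47 mm behind the grasp point.
Start: joints at [-48.696, 20.546, 0.682, 0, -70.136, -16.507], TCP at [0.283, -0.613, 0.227] pointing down, gripper open.
Joint ranges: [-176.03, 176.03], [-82.01, 121.73], [-58.28, 71.71], [-173.87, 95.51], [-174.79, -0.11], [-173.66, 173.66]. Speed limits (degrees/s): [136.94, 136.94, 172.46, 180, 180, 180].

## Interface

Orientations are given as [roll, pitch, yaw] about the fixed x, y, z axes, in that order (R = Rz(yaw) Ry(pitch) Rx(roll)).
In Python, from plant import r gives the robot as it stands.
- The arm moves only by the tool carry_out, never from a script. Its argument "deltas" is a list of rows, each a list of 3 entries, a list of its own where there are three numbers: the opening, from 0 (shut) to 1 (fully open), then the shift along the tool's x, y, z in mm, then the turn, a rotation vector about the tool's x, y, z in rad. In form: [[gripper, [tx, ty, tz], [rx, ry, rz]], ...]. A call has 1 to 12 rows; each row is the pose to reach, as a shift and turn from the pose commanded when the call began, along the tool's axes at that moment; what a row does not reach only later rows make up. A row lasts 1/10 s, in which the tool goes at most 50 mm and 8.59 degrees, less where a joint would pass 70% of its speed; a pose out of reach is approached as far as the arm can. A call with a gripper value outside its range is refused whole. The fingers move at their own pace and stop on an object; "squeeze" is the grip in N (left out, the last holds). Time passes only in rows, so rows that repeat a pose let the fingers close. It gives the time, the measured TCP pose, the force, the opening and the grip force at its end, in the units of the state.
- r.get_state(): the state, without advancing time (a new reading comes with each control period).
- r.capture(name): name is "scene" or "top"; returns (picture, depth): 384x512x3 uint8, red, green, blue; 384x512 float32, m along the optical axis (not along the pixel's ray), 0 where there is no reading.
- r.get_calibration(name): a dict with "fov_y" (degrees; the focal length in pixels is half the picture's height over the tangent of half this angle, whatever the lens; pixels are square), "cx", "cy" (the principal point, pixels), "view" (4x4, takes a point from world to camera coordinates). Camera axes: x right, y down, z forward; pixel columns grow to the right and rows downward; lengths in m; the calibration is good to about 2 mm. A picture is of the moment at which its call begins. get_calibration takes no time and is no camera call.
- r.close_job(): hands the job in; it is judged then, once.
The state is a dict: "time_s": time; "joints": joint angles; "qd": joint speeds; "joint_torque": joint torques, N m; "tcp_pos": TCP position; "eef_rot": TCP orientation; "contact_force": force on the tool from outside, world axes, zero at the start; "moment": the same for the moment, N m; "gripper_width": finger opening in m; "gripper_force": force on a finger pad.
Only numpy, scipy, OpenCV 4.12 (cv2) and the standard library are available. Lean on these libraries where they do the work, as an engineer would, in place of code of your own. Each camera call takes 0.05 s, during which the arm holds its last target. There are 200 camera calls.

## Working session

There is one attempt and no reset: what is moved stays moved. The work goes in short steps, Python scripts to look and compute and a tool call to move; the robot and the scene stay as the last step left them, time stands still between calls to the robot, and variables do not carry over. Pictures are saved under pics/ and viewed, at most 12 in all, crops included, and the job is handed in when it is done.

Besides the shell and the picture viewer there is one more tool, called after ">>>" by a JSON object that holds its "op" and its "data", one argument or row to a line. carry_out: Moves the arm, as the interface text tells. Its arguments: {"type":"object","properties":{"deltas":{"type":"array"},"squeeze":{"type":"number"}},"required":["deltas"]}

```bash
mkdir -p pics; cat > h.py <<'E'
import numpy as np, cv2
from plant import r
def cam(n):
    c=r.get_calibration(n); f=192/np.tan(np.radians(c["fov_y"]/2)); return f,c["cx"],c["cy"],np.array(c["view"])
def cloud(n,d):
    f,cx,cy,V=cam(n); v,u=np.mgrid[:d.shape[0],:d.shape[1]]
    P=np.stack([(u-cx)*d/f,(v-cy)*d/f,d,np.ones_like(d)],-1)@np.linalg.inv(V).T
    P=P[...,:3]; P[d==0]=np.nan; return P
E
python3 - <<'E'
from h import *
for n in("scene","top"):
    p,d=r.capture(n); np.savez(f"{n}0.npz",p=p,d=d)
    cv2.imwrite(f"pics/{n}0.png",cv2.resize(p[...,::-1],(800,600),interpolation=cv2.INTER_CUBIC))
    f,cx,cy,V=cam(n); print(n,f,cx,cy,np.linalg.inv(V).round(3).tolist(),r.get_calibration(n).keys(),(d==0).mean())
print(r.get_state())
E
```

```text
scene 441.25531723200885 258.6512010528608 193.08431891332634 [[-0.589, -0.549, 0.593, -0.47], [-0.808, 0.391, -0.441, 0.651], [0.011, -0.739, -0.674, 1.275], [0.0, 0.0, 0.0, 1.0]] dict_keys(['fov_y', 'cx', 'cy', 'view']) 0.003972371419270833
top 431.2073420692109 253.71963504270695 185.7214681916662 [[0.011, -0.995, 0.096, 0.44], [-1.0, -0.011, 0.003, -0.138], [-0.002, -0.096, -0.995, 1.451], [0.0, 0.0, 0.0, 1.0]] dict_keys(['fov_y', 'cx', 'cy', 'view']) 0.004063924153645833
{'time_s': 0.1, 'joints': array([-4.86967341e+01,  2.05873603e+01,  6.40911728e-01, -1.65919263e-02,
       -7.01389300e+01, -1.65068721e+01]), 'qd': array([ 0.01882898, -0.13789352,  0.16199992, -0.00789837, -0.1000224 ,
        0.10312975]), 'joint_torque': array([-9.87998174e-04, -5.84163094e+01,  2.93752384e+01,  7.01548755e+00,
        1.01807347e-02, -2.02551371e-05]), 'tcp_pos': array([ 0.2828765 , -0.61238501,  0.22573402]), 'eef_rot': array([ 1.79913708e+02, -9.30506231e-03, -1.55209248e+02]), 'contact_force': array([0.05695117, 0.08244014, 0.14765868]), 'moment': array([ 0.0197015 , -0.03562107, -0.01525878]), 'gripper_force': 0.0, 'gripper_width': 0.08749891525994384}
```

View pics/scene0.png

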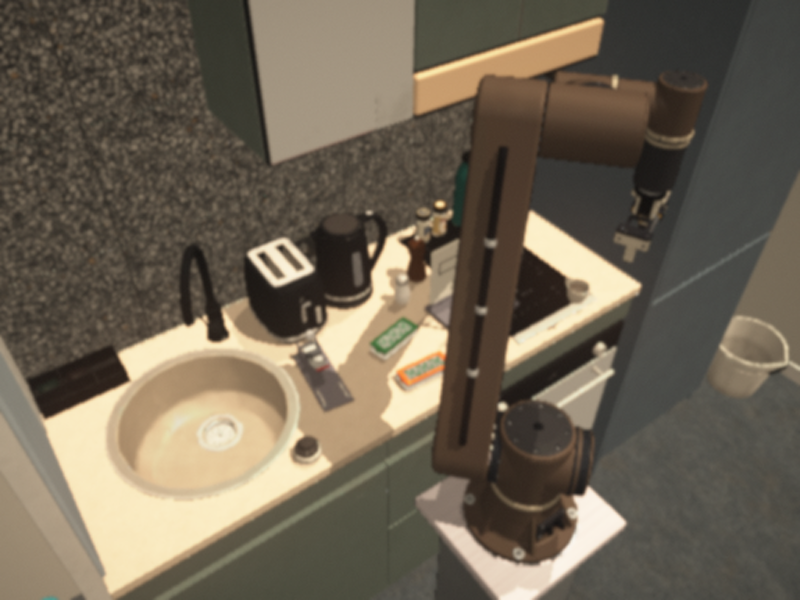

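View pics/top0.png

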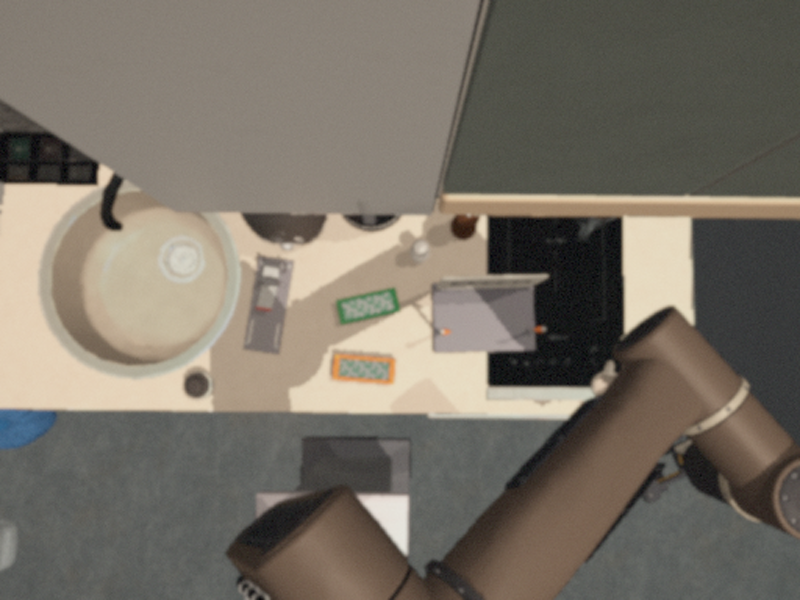

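The top view shows the green dish at about (368,306), the orange dish at (363,368), the holder at (269,305) opening towards the robot, and the stand at (487,318) with its screen on the far side and pointers at (446,331) and (541,329). The scene view agrees. Next I fit the poses from depth and colour.

```bash
python3 - <<'E'
from h import *
z=np.load("top0.npz");p,d=z["p"],z["d"];P=cloud("top",d)
hsv=cv2.cvtColor(p,cv2.COLOR_RGB2HSV);H,S,V=[hsv[...,i].astype(int) for i in range(3)]
def rect(name,m,box,zr):
    u0,v0,u1,v1=[int(k/1.5625) for k in box]; k=np.zeros(m.shape,bool);k[v0:v1,u0:u1]=1
    m=m&k&(P[...,2]>zr[0])&(P[...,2]<zr[1]); q=P[m]
    (c,s,a)=cv2.minAreaRect((q[:,:2]*1000).astype(np.float32)); print(name,len(q),np.round(c,1),np.round(s,1),round(a,2),"z",np.percentile(q[:,2],[5,50,95]).round(4)); return q
T=np.ones(H.shape,bool)
rect("green",(H>45)&(H<90)&(S>70),(325,275,410,335),(.015,.05))
rect("green all",T,(325,275,410,335),(.02,.05))
rect("orange all",T,(320,340,405,395),(.02,.05))
rect("holder plate",T,(235,240,300,360),(.0035,.012))
rect("holder up",T,(235,250,300,360),(.02,.08))
rect("foot",T,(420,270,550,365),(.009,.022))
rect("screen",T,(420,255,560,300),(.185,.215))
for n,b in(("ptrL",(435,320,456,342)),("ptrR",(530,318,552,340))): rect(n,((H<18)&(S>120)),b,(.08,.2))
rect("tbl",T,(300,330,320,400),(-.05,.05))
rect("salt",T,(408,232,432,265),(.03,.12));rect("pepper",T,(448,212,480,240),(.05,.2));rect("timer",T,(180,365,215,402),(.03,.08))
a=p[145:240,145:375,::-1];cv2.imwrite("pics/c1.png",cv2.resize(a,(798,330),interpolation=cv2.INTER_CUBIC))
a=p[155:235,148:198,::-1];cv2.imwrite("pics/c2.png",cv2.resize(a,(375,600),interpolation=cv2.INTER_CUBIC))
E
```

```text
green 174 [544.4 -72.3] [ 50.9 127.6] 12.55 z [0.0235 0.0278 0.033 ]
green all 631 [545.7 -71.5] [ 54.5 130.3] 12.97 z [0.0224 0.0274 0.0325]
orange all 650 [412.  -65.4] [129.4  54. ] 85.97 z [0.0227 0.0273 0.0325]
holder plate 1117 [560.1 146.8] [258.6 139.2] 1.68 z [0.0038 0.0063 0.0107]
holder up 372 [585.2 137.8] [ 54.5 106.4] 83.29 z [0.0297 0.0427 0.0532]
foot 2541 [ 527.2 -322.8] [200.8 276.1] 0.63 z [0.0098 0.0142 0.0195]
screen 172 [ 588.9 -315. ] [  6.4 198.2] 2.18 z [0.1874 0.2005 0.2049]
ptrL 5 [ 487.3 -230.8] [3.3 6.4] 86.27 z [0.1401 0.1423 0.146 ]
ptrR 14 [ 494.1 -409.2] [ 9.1 13.6] 1.14 z [0.1359 0.1408 0.1446]
tbl 538 [419.4  53.2] [146.9  38.7] 1.05 z [-0.0045  0.0007  0.0059]
salt 146 [ 659.7 -179.7] [39.3 39.9] 0.69 z [0.0357 0.0796 0.0912]
pepper 149 [ 710.3 -271.7] [47.6 24.2] 83.81 z [0.0537 0.1207 0.131 ]
timer 196 [375.7 283.8] [50.7 50.6] 59.55 z [0.0309 0.0379 0.0511]
```

View pics/c1.png

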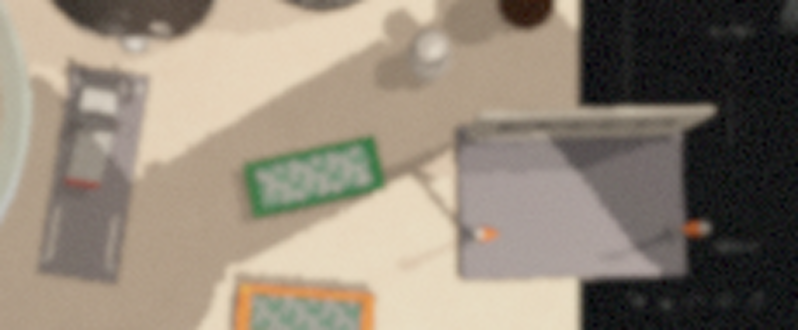

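View pics/c2.png

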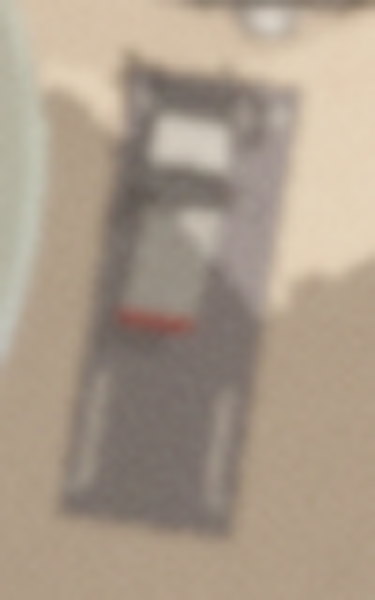

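The crops show the holder plate's corners in c2 at (60,512), (230,535), (300,90) and (125,70), with the red nose at (120–190,322). In c1 the foot corners are at (460,277), (687,274), (685,138) and (458,133), with the orange tips at about (497,235) and (685,229).

```bash
cat >> h.py <<'E'
def ray(n,uv,z):
    f,cx,cy,V=cam(n);M=np.linalg.inv(V);uv=np.atleast_2d(uv).astype(float)
    D=np.c_[(uv[:,0]-cx)/f,(uv[:,1]-cy)/f,np.ones(len(uv))]@M[:3,:3].T
    return M[:3,3]+D*((z-M[2,3])/D[:,2])[:,None]
E
python3 - <<'E'
from h import *
z=np.load("top0.npz");p,d=z["p"],z["d"];P=cloud("top",d)
S=lambda q,s,o:(np.array(q,float)+.5)/s-.5+np.array(o)
pl=ray("top",S([(60,512),(230,535),(300,90),(125,70)],7.5,(148,155)),.006)*1000
print("plate",pl.round(1).tolist())
print("nose",(ray("top",S([(120,322),(190,328)],7.5,(148,155)),.047)*1000).round(1).tolist())
print("foot",(ray("top",S([(460,277),(687,274),(685,138),(458,133)],3.47,(145,145)),.014)*1000).round(1).tolist())
print("tips",(ray("top",S([(497,235),(685,229)],3.47,(145,145)),.136)*1000).round(1).tolist())
# gray-plate mask via ray-plane
hsv=cv2.cvtColor(p,cv2.COLOR_RGB2HSV)
def fit(name,m,z):
    n,l,st,_=cv2.connectedComponentsWithStats(m.astype(np.uint8));k=1+st[1:,4].argmax()
    v,u=np.nonzero(l==k);q=ray("top",np.c_[u,v],z)[:,:2]*1000
    c,s,a=cv2.minAreaRect(q.astype(np.float32));e=np.cov(q.T);w,E=np.linalg.eigh(e);ax=E[:,1]
    print(name,len(q),np.round(c,1),np.round(s,1),round(a,2),"mean",q.mean(0).round(1),"axis",np.degrees(np.arctan2(ax[1],ax[0])).round(2))
k=np.zeros(d.shape,bool);k[174:216,206:264]=1
fit("green",k&(hsv[...,0]>40)&(hsv[...,0]<90)&(hsv[...,1]>50)&(P[...,2]>.012),.028)
k=np.zeros(d.shape,bool);k[176:216,206:264]=1
fit("green lid z",k&(P[...,2]>.019),.028)
k=np.zeros(d.shape,bool);k[160:232,150:194]=1
fit("plate",k&(hsv[...,1]<45)&(hsv[...,2]<190),.006)
k=np.zeros(d.shape,bool);k[165:240,270:352]=1
# screen face & foot from scene cam cloud
z2=np.load("scene0.npz");Q=cloud("scene",z2["d"]).reshape(-1,3)*1000
def sel(x,y,z):return Q[(Q[:,0]>x[0])&(Q[:,0]<x[1])&(Q[:,1]>y[0])&(Q[:,1]<y[1])&(Q[:,2]>z[0])&(Q[:,2]<z[1])]
s=sel((560,620),(-430,-220),(40,190));print("screen pts",len(s))
if len(s)>30: print(np.polyfit(s[:,1],s[:,0],1),s[:,1].min(),s[:,1].max(),s[:,0].mean(),s[:,1].mean())
t=(P.reshape(-1,3)*1000);t=t[(t[:,2]>190)&(t[:,2]<212)&(t[:,1]<-200)&(t[:,1]>-430)&(t[:,0]>550)&(t[:,0]<630)];print("screentop",len(t),np.polyfit(t[:,1],t[:,0],1),t.mean(0))
E
```

```text
plate [[451.4, 193.2, 6.0], [442.1, 117.2, 6.0], [642.2, 91.2, 6.0], [650.4, 170.4, 6.0]]
nose [[533.7, 160.4, 47.0], [531.5, 129.9, 47.0]]
foot [[450.4, -212.6, 14.0], [455.6, -429.6, 14.0], [586.3, -428.8, 14.0], [588.8, -209.9, 14.0]]
tips [[486.6, -238.5, 136.0], [493.7, -403.4, 136.0]]
green 256 [544.5 -72.1] [ 51.8 128.4] 13.17 mean [544.2 -71.8] axis 103.39
green lid z 638 [545.5 -71.5] [ 54.  130.4] 12.78 mean [545.3 -71.2] axis 102.84
plate 1211 [547.4 142.2] [ 75.8 201.7] 82.35 mean [544.3 141.8] axis 171.33
screen pts 395
[-3.79962105e-02  5.72963209e+02] -302.8133857960328 -220.0132997035137 582.8043642604293 -259.00360430464673
screentop 154 [-3.66596486e-02  5.76851140e+02] [ 588.44707902 -316.31342651  200.47042862]
```

```bash
python3 - <<'E'
from h import *
from scipy.spatial.transform import Rotation as Ro
s=r.get_state();R=Ro.from_euler("xyz",s["eef_rot"],degrees=True).as_matrix()
for n in("scene","top"):
    z=np.load(n+"0.npz");Q=(cloud(n,z["d"]).reshape(-1,3)-s["tcp_pos"])@R*1000
    Q=Q[(np.abs(Q[:,:2])<160).all(1)]
    for a in range(-260,20,15):
        q=Q[(Q[:,2]>a)&(Q[:,2]<=a+15)]
        if len(q)>3: print(n,a,len(q),"x",np.percentile(q[:,0],[2,98]).round(),"y",np.percentile(q[:,1],[2,98]).round())
a=np.load("scene0.npz")["p"][85:185,380:470,::-1];cv2.imwrite("pics/g.png",cv2.resize(a,(540,600),interpolation=cv2.INTER_CUBIC))
# rails on the plate, averaged depth
d=np.mean([r.capture("top")[1] for _ in range(12)],0);P=cloud("top",d)*1000
c,s_=np.cos(np.radians(-7.2)),np.sin(np.radians(-7.2));X=P[...,0]-524.4;Y=P[...,1]-145.6
hx=X*c+Y*s_;hy=-X*s_+Y*c
for x0 in(-70,-50,-30):
    print(x0,[(y,round(float(np.nanmean(P[...,2][(abs(hy-y)<2.5)&(abs(hx-x0)<10)])),1)) for y in range(-50,51,5)])
print("axis z",[(x,round(float(np.nanmean(P[...,2][(abs(hy)<8)&(abs(hx-x)<3)])),1)) for x in range(-90,140,6)])
E
```

```text
scene -260 141 x [-38.  75.] y [-157.   49.]
scene -245 160 x [-38.  75.] y [-156.   48.]
scene -230 141 x [-40.  76.] y [-157.   48.]
scene -215 140 x [-38.  75.] y [-158.   49.]
scene -200 94 x [-39.  75.] y [-159.   49.]
scene -185 123 x [-30.  76.] y [-157.   38.]
scene -170 101 x [-36.  77.] y [-159.   37.]
scene -155 75 x [-19.  75.] y [-157.   22.]
scene -140 94 x [-17.  78.] y [-159.   20.]
scene -125 107 x [-22.  77.] y [-159.   98.]
scene -110 292 x [-35.  71.] y [-156.  101.]
scene -95 164 x [-37.  74.] y [-158.   98.]
scene -80 137 x [-36.  76.] y [-158.   93.]
scene -65 38 x [-27.  76.] y [-158.   88.]
scene -50 72 x [-9. 78.] y [-157.   68.]
scene -35 51 x [-8. 77.] y [-157.   65.]
scene -20 61 x [-8. 76.] y [-159.   64.]
scene -5 44 x [-7. 77.] y [-159.   59.]
scene 10 34 x [28. 78.] y [-159. -143.]
top -260 76 x [-36.  23.] y [29. 46.]
top -245 80 x [-37.  22.] y [27. 46.]
top -230 76 x [-39.  21.] y [23. 46.]
top -215 79 x [-41.  23.] y [22. 47.]
top -200 29 x [-42.  21.] y [17. 45.]
top -185 18 x [-36.  -9.] y [12. 36.]
top -170 21 x [-39.  -6.] y [ 6. 36.]
top -155
[... 732 characters left out ...]
0.6), (-35, 15.5), (-30, 6.4), (-25, 17.2), (-20, 19.7), (-15, 18.4), (-10, 30.1), (-5, 18.5), (0, 5.7), (5, 6.0), (10, 6.2), (15, 6.8), (20, 6.3), (25, 6.0), (30, 7.2), (35, 6.4), (40, 17.6), (45, 0.3), (50, 1.3)]
axis z [(-90, 0.2), (-84, 12.9), (-78, 3.1), (-72, 6.5), (-66, 19.8), (-60, 6.8), (-54, 6.3), (-48, 6.6), (-42, 19.6), (-36, 19.3), (-30, 5.8), (-24, 6.2), (-18, 6.3), (-12, 18.4), (-6, 6.4), (0, 21.4), (6, 31.7), (12, 50.2), (18, 54.1), (24, 44.0), (30, 41.0), (36, 46.5), (42, 46.7), (48, 32.6), (54, 31.1), (60, 36.3), (66, 68.9), (72, 59.8), (78, 45.1), (84, 37.4), (90, 683.3), (96, 76.3), (102, 825.6), (108, 867.1), (114, 15.1), (120, 18.9), (126, 3.2), (132, 0.3), (138, -0.1)]
```

View pics/g.png

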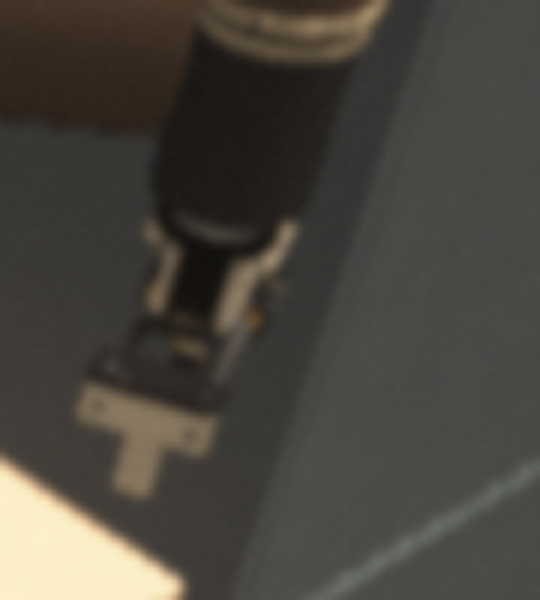

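```bash
cat >> h.py <<'E'
from scipy.spatial.transform import Rotation as Ro
def rel(xyz,yaw):
    "tool-frame shift (mm) and turn (rad) to a tool-down pose"
    s=r.get_state();R=Ro.from_euler("xyz",s["eef_rot"],degrees=True)
    T=Ro.from_euler("xyz",[180,0,yaw],degrees=True)
    print(round(s["time_s"],2),s["tcp_pos"].round(4),s["eef_rot"].round(2),"F",s["contact_force"].round(1),"w",round(s["gripper_width"],4),round(s["gripper_force"],1))
    print("shift",R.inv().apply(np.array(xyz)-s["tcp_pos"]*1000).round(1),"turn",(R.inv()*T).as_rotvec().round(4))
E
python3 -c "
from h import *
rel([542.5,-59.9,200],-77)"
```

```text
0.7 [ 0.2831 -0.6127  0.2266] [-180.     0.  -155.2] F [-0.4 -0.3 -0.8] w 0.0876 0.0
shift [-467.4  393.1   26.6] turn [-1.0000e-04 -0.0000e+00 -1.3649e+00]
```

>>> {"op": "carry_out", "data": {
  "deltas": [
    [1,[-40,33,3],[0,0,-0.115]],
    [1,[-80,66,5],[0,0,-0.23]],
    [1,[-120,100,8],[0,0,-0.345]],
    [1,[-155,131,10],[0,0,-0.46]],
    [1,[-195,164,12],[0,0,-0.575]],
    [1,[-235,197,14],[0,0,-0.69]],
    [1,[-275,230,16],[0,0,-0.805]],
    [1,[-315,264,18],[0,0,-0.92]],
    [1,[-350,295,20],[0,0,-1.035]],
    [1,[-390,328,22],[0,0,-1.15]],
    [1,[-430,361,24],[0,0,-1.265]],
    [1,[-467.5,393,26.5],[0,0,-1.365]]
  ]
}}

```text
time_s: 1.9
tcp_pos: [0.5386, -0.0681, 0.2011]
eef_rot: [-179.9, -0.0, -76.7]
contact_force: [1.6, -0.7, -0.6]
gripper_width: 0.0874
gripper_force: 0.0
```

>>> {"op": "carry_out", "data": {
  "deltas": [
    [1,[0,0,0],[0,0,0]],
    [1,[0,0,0],[0,0,0]],
    [1,[0,0,0],[0,0,0]]
  ]
}}

```text
time_s: 2.2
tcp_pos: [0.5376, -0.0705, 0.2006]
eef_rot: [180.0, -0.0, -77.0]
contact_force: [0.2, 0.1, 0.1]
gripper_width: 0.0877
gripper_force: 0.0
```

```bash
python3 -c "
from h import *
rel([542.5,-59.9,14],-77)"
```

```text
2.2 [ 0.5376 -0.0705  0.2006] [179.99  -0.   -77.03] F [0.2 0.1 0.1] w 0.0877 0.0
shift [ -9.3  -7.2 186.6] turn [ 0.0002 -0.     -0.0005]
```

>>> {"op": "carry_out", "data": {
  "deltas": [
    [1,[-9.3,-7.2,20],[0,0,0]],
    [1,[-9.3,-7.2,50],[0,0,0]],
    [1,[-9.3,-7.2,80],[0,0,0]],
    [1,[-9.3,-7.2,110],[0,0,0]],
    [1,[-9.3,-7.2,135],[0,0,0]],
    [1,[-9.3,-7.2,155],[0,0,0]],
    [1,[-9.3,-7.2,170],[0,0,0]],
    [1,[-9.3,-7.2,180],[0,0,0]],
    [1,[-9.3,-7.2,186.5],[0,0,0]],
    [1,[-9.3,-7.2,186.5],[0,0,0]],
    [1,[-9.3,-7.2,186.5],[0,0,0]],
    [1,[-9.3,-7.2,186.5],[0,0,0]]
  ]
}}

```text
time_s: 3.4
tcp_pos: [0.5434, -0.0595, 0.0149]
eef_rot: [-179.9, -0.0, -77.0]
contact_force: [-0.2, 0.4, -0.5]
gripper_width: 0.0872
gripper_force: 0.0
```

>>> {"op": "carry_out", "data": {
  "deltas": [
    [0.55,[0,0,0],[0,0,0]],
    [0.5,[0,0,0],[0,0,0]],
    [0.5,[0,0,0],[0,0,0]],
    [0.4,[0,0,0],[0,0,0]],
    [0.4,[0,0,0],[0,0,0]],
    [0.4,[0,0,0],[0,0,0]],
    [0.4,[0,0,0],[0,0,0]],
    [0.4,[0,0,0],[0,0,0]]
  ],
  "squeeze": 35
}}

```text
time_s: 4.2
tcp_pos: [0.5428, -0.0595, 0.0141]
eef_rot: [-180.0, 0.0, -77.0]
contact_force: [-0.4, 1.4, 2.0]
gripper_width: 0.0535
gripper_force: 35.0
```

```bash
python3 -c "
from h import *
rel([542.5,-59.9,14],-77)
p,d=r.capture('top');np.savez('top1.npz',p=p,d=d)
cv2.imwrite('pics/t1.png',cv2.resize(p[150:260,190:340,::-1],(750,550),interpolation=cv2.INTER_CUBIC))"
```

```text
4.2 [ 0.5428 -0.0595  0.0141] [-180.      0.    -76.99] F [-0.4  1.4  2. ] w 0.0535 35.0
shift [0.3 0.4 0.1] turn [-0.      0.      0.0001]
```

View pics/t1.png

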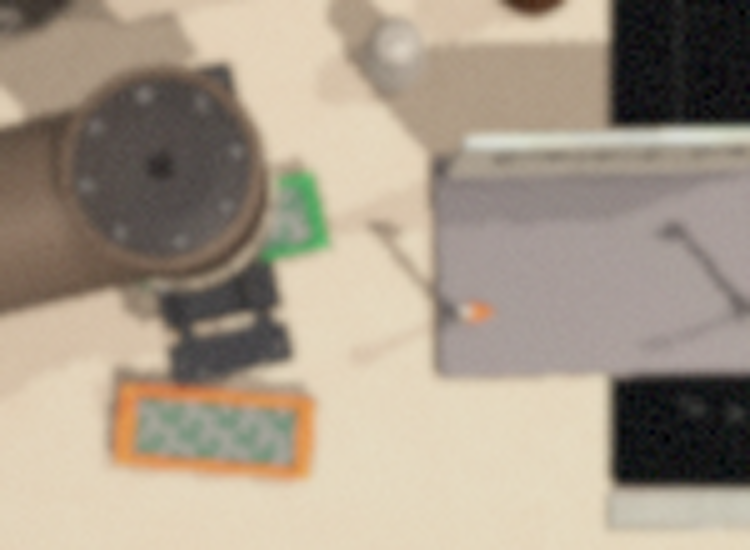

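>>> {"op": "carry_out", "data": {
  "deltas": [
    [0.4,[0,0,-4],[0,0,0]],
    [0.4,[0,0,-12],[0,0,0]],
    [0.4,[0,0,-26],[0,0,0]],
    [0.4,[0,0,-44],[0,0,0]],
    [0.4,[0,0,-64],[0,0,0]],
    [0.4,[0,0,-86],[0,0,0]],
    [0.4,[0,0,-108],[0,0,0]],
    [0.4,[0,0,-130],[0,0,0]],
    [0.4,[0,0,-152],[0,0,0]],
    [0.4,[0,0,-170],[0,0,0]],
    [0.4,[0,0,-182],[0,0,0]],
    [0.4,[0,0,-190],[0,0,0]]
  ],
  "squeeze": 40
}}

```text
time_s: 5.45
tcp_pos: [0.5428, -0.0595, 0.2053]
eef_rot: [-179.9, 0.0, -77.0]
contact_force: [-0.4, -0.5, -2.2]
gripper_width: 0.0535
gripper_force: 40.0
```

>>> {"op": "carry_out", "data": {
  "deltas": [
    [0.4,[0,0,0],[0,0,0]],
    [0.4,[0,0,0],[0,0,0]],
    [0.4,[0,0,0],[0,0,0]]
  ]
}}

```text
time_s: 5.75
tcp_pos: [0.5422, -0.0596, 0.2031]
eef_rot: [179.9, 0.0, -77.0]
contact_force: [1.0, 0.0, -1.7]
gripper_width: 0.0537
gripper_force: 40.0
```

```bash
python3 -c "
from h import *
rel([420,-308.2,204],-87.9)
p,d=r.capture('scene');np.savez('s2.npz',p=p,d=d)
cv2.imwrite('pics/s2.png',cv2.resize(p[110:260,190:340,::-1],(600,600),interpolation=cv2.INTER_CUBIC))"
```

```text
5.75 [ 0.5422 -0.0596  0.2031] [ 1.799e+02  1.000e-02 -7.700e+01] F [ 1.   0.  -1.7] w 0.0537 40.0
shift [214.8 175.   -0.7] turn [1.800e-03 1.000e-04 1.902e-01]
```

View pics/s2.png

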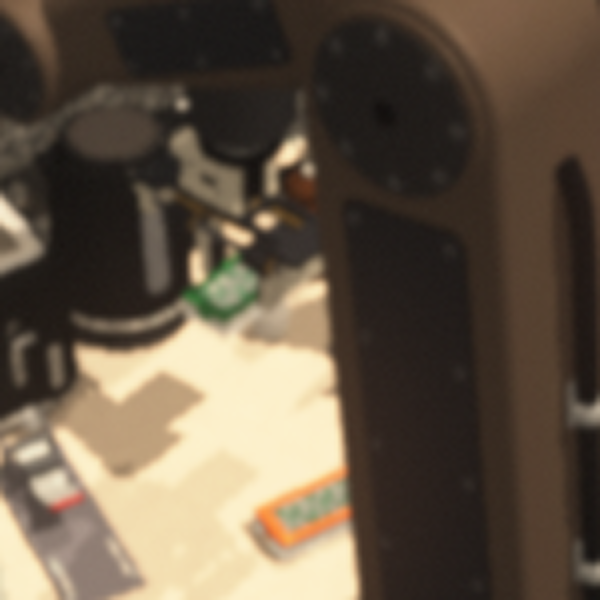

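The dish hangs level in the fingers (green lid at about (225,288)) and the orange dish is untouched. Next I go to a point in front of the stand.

>>> {"op": "carry_out", "data": {
  "deltas": [
    [0.4,[7,6,0],[0,0,0.006]],
    [0.4,[21,17,0],[0,0,0.019]],
    [0.4,[43,35,0],[0,0,0.038]],
    [0.4,[67,55,0],[0,0,0.06]],
    [0.4,[92,75,0],[0,0,0.081]],
    [0.4,[116,95,0],[0,0,0.103]],
    [0.4,[141,115,0],[0,0,0.125]],
    [0.4,[165,134,0],[0,0,0.146]],
    [0.4,[186,151,0],[0,0,0.165]],
    [0.4,[202,164,0],[0,0,0.179]],
    [0.4,[211,172,0],[0,0,0.187]],
    [0.4,[215,175,0],[0,0,0.19]]
  ]
}}

```text
time_s: 7.0
tcp_pos: [0.4194, -0.3096, 0.204]
eef_rot: [180.0, 0.0, -88.0]
contact_force: [0.3, 0.2, -1.7]
gripper_width: 0.0532
gripper_force: 40.0
```

>>> {"op": "carry_out", "data": {
  "deltas": [
    [0.4,[0,0,0],[0,0,0]],
    [0.4,[0,0,0],[0,0,0]],
    [0.4,[0,0,0],[0,0,0]]
  ]
}}

```text
time_s: 7.3
tcp_pos: [0.421, -0.3078, 0.2041]
eef_rot: [-180.0, 0.0, -87.8]
contact_force: [0.1, 0.9, -2.1]
gripper_width: 0.0533
gripper_force: 40.0
```

```bash
python3 - <<'E'
from h import *
rel([420,-308.2,140],-87.9)
p,d=r.capture('top');np.savez('t3.npz',p=p,d=d)
s,e=r.capture('scene');np.savez('s3.npz',p=s,d=e)
cv2.imwrite('pics/t3.png',np.hstack([cv2.resize(p[150:250,255:375,::-1],(440,367),interpolation=cv2.INTER_CUBIC),cv2.resize(s[110:230,220:340,::-1],(360,367),interpolation=cv2.INTER_CUBIC)]))
hsv=cv2.cvtColor(p,cv2.COLOR_RGB2HSV);P=cloud('top',d)*1000
m=(hsv[...,0]>45)&(hsv[...,0]<90)&(hsv[...,1]>70)&(abs(P[...,2]-215)<20)
q=P[m];print(len(q));print(q.min(0),q.max(0))
E
```

```text
7.3 [ 0.421  -0.3078  0.2041] [-179.99    0.    -87.82] F [ 0.1  0.9 -2.1] w 0.0533 40.0
shift [ 0.3  1.  64.1] turn [-0.0001  0.0001  0.0013]
0Traceback (most recent call last):
  File "<stdin>", line 8, in <module>
    return umr_minimum(a, axis, None, out, keepdims, initial, where)
ValueError: zero-size array to reduction operation minimum which has no identity
```

View pics/t3.png

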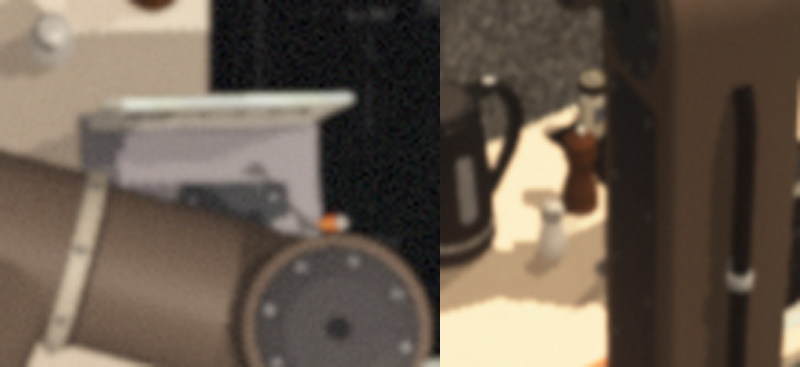

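The arm hides the dish here; only the screen top at (230,100) and the right pointer at (335,223) are visible, so I go by the measured pose: down, then forward between the pointers.

>>> {"op": "carry_out", "data": {
  "deltas": [
    [0.4,[0.3,1,4],[0,0,0.001]],
    [0.4,[0.3,1,12],[0,0,0.001]],
    [0.4,[0.3,1,23],[0,0,0.001]],
    [0.4,[0.3,1,35],[0,0,0.001]],
    [0.4,[0.3,1,46],[0,0,0.001]],
    [0.4,[0.3,1,55],[0,0,0.001]],
    [0.4,[0.3,1,61],[0,0,0.001]],
    [0.4,[0.3,1,64.5],[0,0,0.001]],
    [0.4,[0.3,1,64.5],[0,0,0.001]],
    [0.4,[0.3,1,64.5],[0,0,0.001]]
  ]
}}

```text
time_s: 8.4
tcp_pos: [0.4199, -0.3089, 0.1399]
eef_rot: [-180.0, -0.0, -87.9]
contact_force: [0.5, -0.1, -2.1]
gripper_width: 0.0537
gripper_force: 40.0
```

```bash
python3 -c "
from h import *
rel([488.1,-308.2,139.5],-87.9)"
```

```text
8.4 [ 0.4199 -0.3089  0.1399] [-1.7997e+02 -2.0000e-02 -8.7930e+01] F [ 0.5 -0.1 -2.1] w 0.0537 40.0
shift [  1.8 -68.1   0.4] turn [-0.0005 -0.0003 -0.0006]
```

>>> {"op": "carry_out", "data": {
  "deltas": [
    [0.4,[0.5,-4,0],[0,0,0]],
    [0.4,[0.5,-12,0],[0,0,0]],
    [0.4,[0.5,-22,0],[0,0,0]],
    [0.4,[1,-32,0],[0,0,0]],
    [0.4,[1,-41,0],[0,0,0]],
    [0.4,[1,-49,0],[0,0,0]],
    [0.4,[1,-55,0],[0,0,0]],
    [0.4,[1,-60,0],[0,0,0]],
    [0.4,[1,-64,0],[0,0,0]],
    [0.4,[1,-66.5,0],[0,0,0]],
    [0.4,[1,-68,0],[0,0,0]],
    [0.4,[1,-68,0],[0,0,0]]
  ]
}}

```text
time_s: 9.6
tcp_pos: [0.4877, -0.3073, 0.1396]
eef_rot: [-180.0, -0.0, -87.9]
contact_force: [0.9, -0.1, -1.4]
gripper_width: 0.0538
gripper_force: 40.0
```

```bash
python3 - <<'E'
from h import *
rel([488.1,-308.2,139.5],-87.9)
p,d=r.capture('top');s,e=r.capture('scene')
cv2.imwrite('pics/t4.png',np.hstack([cv2.resize(p[140:250,255:375,::-1],(420,385),interpolation=cv2.INTER_CUBIC),cv2.resize(s[100:240,240:360,::-1],(330,385),interpolation=cv2.INTER_CUBIC)]))
E
```

```text
9.6 [ 0.4877 -0.3073  0.1396] [-180.     -0.    -87.94] F [ 0.9 -0.1 -1.4] w 0.0538 40.0
shift [ 0.9 -0.4  0.1] turn [-0.     -0.     -0.0006]
```

View pics/t4.png

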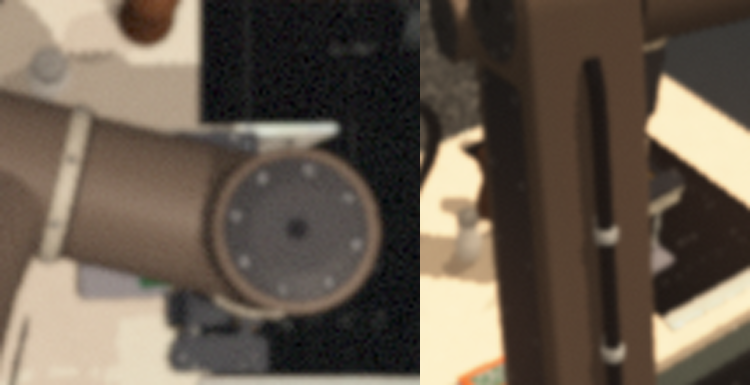

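The arm covers the dish in both views, with the screen top just behind the hand at (290,130). The force shows no contact, so I go 2 mm closer and hold.

>>> {"op": "carry_out", "data": {
  "deltas": [
    [0.4,[0.9,-1,0],[0,0,0]],
    [0.4,[0.9,-2,0],[0,0,0]],
    [0.4,[0.9,-2,0],[0,0,0]],
    [0.4,[0.9,-2,0],[0,0,0]],
    [0.4,[0.9,-2,0],[0,0,0]],
    [0.4,[0.9,-2,0],[0,0,0]],
    [0.4,[0.9,-2,0],[0,0,0]],
    [0.4,[0.9,-2,0],[0,0,0]],
    [0.4,[0.9,-2,0],[0,0,0]],
    [0.4,[0.9,-2,0],[0,0,0]],
    [0.4,[0.9,-2,0],[0,0,0]],
    [0.4,[0.9,-2,0],[0,0,0]]
  ]
}}

```text
time_s: 10.9
tcp_pos: [0.4897, -0.3081, 0.1396]
eef_rot: [-180.0, -0.0, -87.9]
contact_force: [0.6, 0.9, -1.0]
gripper_width: 0.0536
gripper_force: 40.0
```

>>> {"op": "carry_out", "data": {
  "deltas": [
    [0.4,[0,0,0],[0,0,0]],
    [0.4,[0,0,0],[0,0,0]],
    [0.4,[0,0,0],[0,0,0]],
    [0.4,[0,0,0],[0,0,0]],
    [0.4,[0,0,0],[0,0,0]],
    [0.4,[0,0,0],[0,0,0]],
    [0.4,[0,0,0],[0,0,0]],
    [0.4,[0,0,0],[0,0,0]],
    [0.4,[0,0,0],[0,0,0]],
    [0.4,[0,0,0],[0,0,0]],
    [0.4,[0,0,0],[0,0,0]],
    [0.4,[0,0,0],[0,0,0]]
  ]
}}

```text
time_s: 12.1
tcp_pos: [0.4897, -0.3081, 0.1396]
eef_rot: [180.0, -0.0, -87.9]
contact_force: [0.3, 0.5, -1.1]
gripper_width: 0.0535
gripper_force: 40.0
```

>>> {"op": "carry_out", "data": {
  "deltas": [
    [0.4,[0,0,0],[0,0,0]],
    [0.4,[0,0,0],[0,0,0]],
    [0.4,[0,0,0],[0,0,0]],
    [0.4,[0,0,0],[0,0,0]],
    [0.4,[0,0,0],[0,0,0]],
    [0.4,[0,0,0],[0,0,0]]
  ]
}}

```text
time_s: 12.7
tcp_pos: [0.4897, -0.3081, 0.1397]
eef_rot: [-180.0, -0.0, -87.9]
contact_force: [-0.1, 0.1, -1.9]
gripper_width: 0.0537
gripper_force: 40.0
```

>>> {"op": "carry_out", "data": {
  "deltas": [
    [0.4,[0,4,0],[0,0,0]],
    [0.4,[0,12,0],[0,0,0]],
    [0.4,[0,22,0],[0,0,0]],
    [0.4,[0,33,0],[0,0,0]],
    [0.4,[0,44,0],[0,0,0]],
    [0.4,[0,54,0],[0,0,0]],
    [0.4,[0,62,0],[0,0,0]],
    [0.4,[0,68,0],[0,0,0]],
    [0.4,[0,70,0],[0,0,0]],
    [0.4,[0,70,0],[0,0,0]]
  ]
}}

```text
time_s: 13.7
tcp_pos: [0.4197, -0.3107, 0.1397]
eef_rot: [-180.0, -0.0, -87.9]
contact_force: [-0.2, 0.3, -1.8]
gripper_width: 0.0537
gripper_force: 40.0
```

>>> {"op": "carry_out", "data": {
  "deltas": [
    [0.4,[0,0,-4],[0,0,0]],
    [0.4,[0,0,-12],[0,0,0]],
    [0.4,[0,0,-24],[0,0,0]],
    [0.4,[0,0,-37],[0,0,0]],
    [0.4,[0,0,-49],[0,0,0]],
    [0.4,[0,0,-58],[0,0,0]],
    [0.4,[0,0,-62],[0,0,0]],
    [0.4,[0,0,-64],[0,0,0]],
    [0.4,[0,0,-64],[0,0,0]],
    [0.4,[0,0,-64],[0,0,0]]
  ]
}}

```text
time_s: 14.7
tcp_pos: [0.4195, -0.3105, 0.2031]
eef_rot: [180.0, 0.0, -87.9]
contact_force: [0.2, 0.1, -1.7]
gripper_width: 0.0535
gripper_force: 40.0
```

```bash
python3 -c "
from h import *
rel([450,-75,204],-47.5)"
```

```text
14.7 [ 0.4195 -0.3105  0.2031] [ 1.7996e+02  2.0000e-02 -8.7940e+01] F [ 0.2  0.1 -1.7] w 0.0535 40.0
shift [-234.3  -39.    -0.8] turn [ 6.000e-04  7.000e-04 -7.058e-01]
```

>>> {"op": "carry_out", "data": {
  "deltas": [
    [0.4,[-7,-1,0],[0,0,-0.021]],
    [0.4,[-21,-4,0],[0,0,-0.064]],
    [0.4,[-42,-7,0],[0,0,-0.127]],
    [0.4,[-68,-11,0],[0,0,-0.205]],
    [0.4,[-94,-16,0],[0,0,-0.283]],
    [0.4,[-120,-20,0],[0,0,-0.361]],
    [0.4,[-146,-24,0],[0,0,-0.44]],
    [0.4,[-172,-29,0],[0,0,-0.518]],
    [0.4,[-198,-33,0],[0,0,-0.596]],
    [0.4,[-219,-36,0],[0,0,-0.66]],
    [0.4,[-230,-38,0],[0,0,-0.692]],
    [0.4,[-234,-39,0],[0,0,-0.706]]
  ]
}}

```text
time_s: 15.9
tcp_pos: [0.4503, -0.074, 0.2036]
eef_rot: [-180.0, -0.0, -47.3]
contact_force: [-1.2, -0.6, -2.0]
gripper_width: 0.0536
gripper_force: 40.0
```

>>> {"op": "carry_out", "data": {
  "deltas": [
    [0.4,[0,0,0],[0,0,0]],
    [0.4,[0,0,0],[0,0,0]]
  ]
}}

```text
time_s: 16.1
tcp_pos: [0.4501, -0.0757, 0.2035]
eef_rot: [180.0, 0.0, -47.5]
contact_force: [0.3, 0.4, -1.4]
gripper_width: 0.0532
gripper_force: 40.0
```

```bash
python3 -c "
from h import *
rel([433.1,157.1,120],-7.2)"
```

```text
16.1 [ 0.4501 -0.0757  0.2035] [ 1.7998e+02  1.0000e-02 -4.7530e+01] F [ 0.3  0.4 -1.4] w 0.0532 40.0
shift [-183.2 -144.7   83.5] turn [ 3.000e-04  3.000e-04 -7.038e-01]
```

>>> {"op": "carry_out", "data": {
  "deltas": [
    [0.4,[-5,-4,2],[0,0,-0.021]],
    [0.4,[-17,-13,7],[0,0,-0.064]],
    [0.4,[-33,-26,15],[0,0,-0.127]],
    [0.4,[-53,-42,24],[0,0,-0.205]],
    [0.4,[-74,-58,33],[0,0,-0.283]],
    [0.4,[-94,-74,43],[0,0,-0.361]],
    [0.4,[-114,-90,52],[0,0,-0.44]],
    [0.4,[-135,-106,61],[0,0,-0.518]],
    [0.4,[-155,-122,70],[0,0,-0.596]],
    [0.4,[-171,-135,78],[0,0,-0.66]],
    [0.4,[-180,-142,82],[0,0,-0.692]],
    [0.4,[-183,-145,83.5],[0,0,-0.704]]
  ]
}}

```text
time_s: 17.3
tcp_pos: [0.4333, 0.1579, 0.1196]
eef_rot: [180.0, 0.0, -7.1]
contact_force: [0.1, -0.0, -1.4]
gripper_width: 0.0535
gripper_force: 40.0
```

>>> {"op": "carry_out", "data": {
  "deltas": [
    [0.4,[0,0,0],[0,0,0]],
    [0.4,[0,0,0],[0,0,0]],
    [0.4,[0,0,0],[0,0,0]]
  ]
}}

```text
time_s: 17.6
tcp_pos: [0.4337, 0.1569, 0.1204]
eef_rot: [-180.0, -0.0, -7.2]
contact_force: [-0.4, 0.1, -2.2]
gripper_width: 0.0535
gripper_force: 40.0
```

```bash
python3 - <<'E'
from h import *
rel([433.1,157.1,30],-7.2)
p,d=r.capture('top');s,e=r.capture('scene');np.savez('t5.npz',p=p,d=d,s=s,e=e)
cv2.imwrite('pics/t5.png',np.hstack([cv2.resize(p[140:260,120:220,::-1],(375,450),interpolation=cv2.INTER_CUBIC),cv2.resize(s[190:290,170:260,::-1],(405,450),interpolation=cv2.INTER_CUBIC)]))
E
```

```text
17.6 [0.4337 0.1569 0.1204] [-1.7998e+02 -1.0000e-02 -7.2400e+00] F [-0.4  0.1 -2.2] w 0.0535 40.0
shift [-0.6 -0.1 90.4] turn [-0.0003 -0.0003 -0.0006]
```

View pics/t5.png

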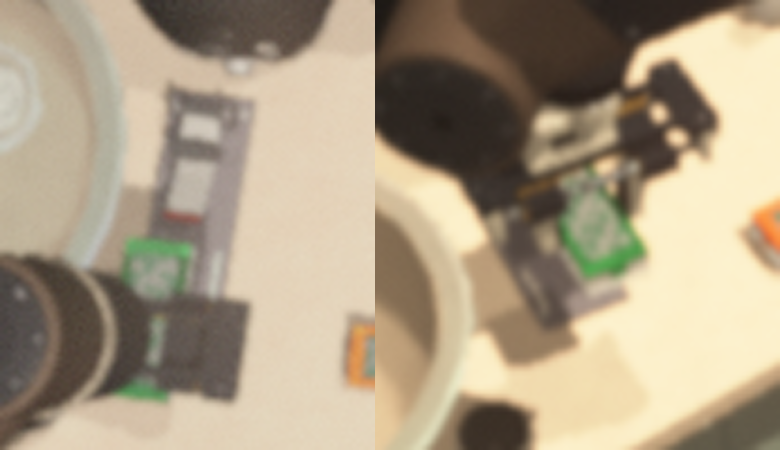

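The dish is held level in front of the holder, with its front lid corners at (125,242) and (195,240) in the left view, the plate's back corners at (170,88) and (252,98), and the nose at (166–200,217). I check the dish's alignment numerically.

```bash
python3 - <<'E'
from h import *
z=np.load('t5.npz');p,d=z['p'],z['d'];P=cloud('top',d)*1000
hsv=cv2.cvtColor(p,cv2.COLOR_RGB2HSV)
S=lambda q:(np.array(q,float)+.5)/3.75-.5+np.array((120,140))
T=np.array([433.7,156.9])
c,s=np.cos(np.radians(-7.2)),np.sin(np.radians(-7.2));R=np.array([[c,s],[-s,c]])
H=lambda q:((q[:,:2]-[524.4,145.6])@R.T).round(1)
m=(hsv[...,0]>45)&(hsv[...,0]<90)&(hsv[...,1]>70)&(P[...,2]>110)&(P[...,2]<155)
v,u=np.nonzero(m);g=ray('top',np.c_[u,v],.1344)*1000;t=(g[:,:2]-T)@R.T
print("dish in tool axes: x",t[:,0].min(),t[:,0].max(),"z med",np.median(P[m][:,2]))
f=t[t[:,0]>55];print("front y",f[:,1].min(),f[:,1].max())
for lo in(40,50,60,70): f=t[(t[:,0]>lo)&(t[:,0]<lo+10)];print(lo,f[:,1].min(),f[:,1].max())
print("front corner rays",((ray('top',S([(125,242),(195,240)]),.1344)*1000)[:,:2]-T)@R.T)
k=np.zeros(d.shape,bool);k[160:232,150:194]=1
m=k&(hsv[...,1]<45)&(hsv[...,2]<185)&(P[...,2]<12)&(P[...,2]>3)
v,u=np.nonzero(m);q=ray('top',np.c_[u,v],.006)*1000;h=H(q)
for x in range(-30,130,15):
    w=h[abs(h[:,0]-x)<7.5]
    if len(w): print("plate hx",x,len(w),"hy",w[:,1].min(),w[:,1].max())
print("xmax",h[:,0].max(),"nose",H(ray('top',S([(166,216),(200,219)]),.047)*1000).tolist())
# before-move picture too
z=np.load('top0.npz');p,d=z['p'],z['d'];P=cloud('top',d)*1000;hsv=cv2.cvtColor(p,cv2.COLOR_RGB2HSV)
m=k&(hsv[...,1]<45)&(hsv[...,2]<190)&(P[...,2]<12)&(P[...,2]>3)
v,u=np.nonzero(m);h=H(ray('top',np.c_[u,v],.006)*1000)
for x in range(-75,0,15):
    w=h[abs(h[:,0]-x)<7.5];print("plate0 hx",x,len(w),"hy",w[:,1].min(),w[:,1].max())
print(h[:,0].min())
E
```

```text
dish in tool axes: x -51.38926733939 75.87869730551246 z med 134.61069708563622
front y -26.63336795149798 22.770374149199487
40 -24.364730809648226 21.929222033125065
50 20.83635299857648 20.83635299857648
60 -25.02542567618521 22.2865456300258
70 -26.63336795149798 22.770374149199487
front corner rays [[ 70.78256923  25.81942327]
 [ 80.16383731 -30.46086192]]
plate hx -30 23 hy -33.9 -6.4
plate hx -15 37 hy -35.7 20.5
plate hx 0 73 hy -36.5 35.4
plate hx 15 38 hy -37.3 69.6
plate hx 30 47 hy -37.0 37.9
plate hx 45 52 hy -36.5 77.3
plate hx 60 45 hy -37.3 80.0
plate hx 75 29 hy -37.5 82.7
plate hx 90 41 hy -36.5 84.3
plate hx 105 17 hy -36.8 87.6
plate hx 120 26 hy -38.0 27.2
xmax 121.6 nose [[8.4, 14.9], [9.9, -14.8]]
plate0 hx -75 53 hy -33.9 34.8
plate0 hx -60 79 hy -34.7 36.9
plate0 hx -45 84 hy -35.5 36.3
plate0 hx -30 79 hy -36.2 37.3
plate0 hx -15 85 hy -35.7 37.7
-77.3
```

>>> {"op": "carry_out", "data": {
  "deltas": [
    [0.4,[-0.5,-1.5,4],[0,0,0]],
    [0.4,[-0.5,-1.5,13],[0,0,0]],
    [0.4,[-0.5,-1.5,27],[0,0,0]],
    [0.4,[-0.5,-1.5,43],[0,0,0]],
    [0.4,[-0.5,-1.5,59],[0,0,0]],
    [0.4,[-0.5,-1.5,73],[0,0,0]],
    [0.4,[-0.5,-1.5,84],[0,0,0]],
    [0.4,[-0.5,-1.5,91],[0,0,0]],
    [0.4,[-0.5,-1.5,95],[0,0,0]],
    [0.4,[-0.5,-1.5,96.5],[0,0,0]],
    [0.4,[-0.5,-1.5,96.5],[0,0,0]],
    [0.4,[-0.5,-1.5,96.5],[0,0,0]]
  ]
}}

```text
time_s: 18.9
tcp_pos: [0.4335, 0.1593, 0.024]
eef_rot: [-180.0, -0.0, -7.1]
contact_force: [-0.3, -0.0, -2.3]
gripper_width: 0.0533
gripper_force: 40.0
```

>>> {"op": "carry_out", "data": {
  "deltas": [
    [0.4,[0,0,0.5],[0,0,0]],
    [0.4,[0,0,1],[0,0,0]],
    [0.4,[0,0,1.5],[0,0,0]],
    [0.4,[0,0,2],[0,0,0]],
    [0.4,[0,0,2.5],[0,0,0]],
    [0.4,[0,0,2.5],[0,0,0]],
    [0.4,[0,0,2.5],[0,0,0]]
  ]
}}

```text
time_s: 19.6
tcp_pos: [0.4332, 0.159, 0.0211]
eef_rot: [180.0, 0.0, -7.1]
contact_force: [-0.3, 0.3, -2.0]
gripper_width: 0.0535
gripper_force: 40.0
```

>>> {"op": "carry_out", "data": {
  "deltas": [
    [0.4,[0,0,0.3],[0,0,0]],
    [0.4,[0,0,0.6],[0,0,0]],
    [0.4,[0,0,0.9],[0,0,0]],
    [0.4,[0,0,0.9],[0,0,0]],
    [0.4,[0,0,0.9],[0,0,0]]
  ]
}}

```text
time_s: 20.1
tcp_pos: [0.4332, 0.1591, 0.0202]
eef_rot: [180.0, -0.0, -7.1]
contact_force: [-0.4, -0.1, -2.0]
gripper_width: 0.0532
gripper_force: 40.0
```

```bash
python3 -c "
from h import *
rel([433.1,157.1,20],-7.2)"
```

```text
20.1 [0.4332 0.1591 0.0202] [180.    -0.    -7.15] F [-0.4 -0.1 -2. ] w 0.0532 40.0
shift [0.1 2.  0.2] turn [ 0.     -0.      0.0009]
```

>>> {"op": "carry_out", "data": {
  "deltas": [
    [0.4,[2,0,0.3],[0,0,0]],
    [0.4,[6,0,0.3],[0,0,0]],
    [0.4,[11,0,0.3],[0,0,0]],
    [0.4,[16,0,0.3],[0,0,0]],
    [0.4,[21,0,0.3],[0,0,0]],
    [0.4,[26,0,0.3],[0,0,0]],
    [0.4,[31,0,0.3],[0,0,0]],
    [0.4,[35,0,0.3],[0,0,0]],
    [0.4,[38,0,0.3],[0,0,0]],
    [0.4,[40,0,0.3],[0,0,0]],
    [0.4,[40,0,0.3],[0,0,0]]
  ]
}}

```text
time_s: 21.2
tcp_pos: [0.4734, 0.1539, 0.0201]
eef_rot: [180.0, -0.0, -7.2]
contact_force: [-1.9, -0.5, 4.7]
gripper_width: 0.0534
gripper_force: 40.0
```

>>> {"op": "carry_out", "data": {
  "deltas": [
    [0.4,[2,0,0],[0,0,0]],
    [0.4,[5,0,0],[0,0,0]],
    [0.4,[8,0,0],[0,0,0]],
    [0.4,[11,0,0],[0,0,0]],
    [0.4,[14,0,0],[0,0,0]],
    [0.4,[17,0,0],[0,0,0]],
    [0.4,[20,0,0],[0,0,0]],
    [0.4,[22,0,0],[0,0,0]],
    [0.4,[22,0,0],[0,0,0]]
  ]
}}

```text
time_s: 22.1
tcp_pos: [0.4946, 0.1509, 0.0201]
eef_rot: [180.0, 0.0, -7.2]
contact_force: [-5.8, -0.0, 7.8]
gripper_width: 0.0539
gripper_force: 40.0
```

>>> {"op": "carry_out", "data": {
  "deltas": [
    [0.4,[2,0,0],[0,0,0]],
    [0.4,[4,0,0],[0,0,0]],
    [0.4,[6,0,0],[0,0,0]],
    [0.4,[8,0,0],[0,0,0]],
    [0.4,[10,0,0],[0,0,0]],
    [0.4,[11,0,0],[0,0,0]],
    [0.4,[11,0,0],[0,0,0]]
  ]
}}

```text
time_s: 22.8
tcp_pos: [0.5056, 0.1497, 0.0201]
eef_rot: [180.0, 0.0, -7.2]
contact_force: [-5.6, 1.3, 7.8]
gripper_width: 0.0537
gripper_force: 40.0
```

```bash
python3 - <<'E'
from h import *
rel([512.5,147.1,20],-7.2)
p,d=r.capture('top');s,e=r.capture('scene')
cv2.imwrite('pics/t6.png',np.hstack([cv2.resize(p[140:240,140:220,::-1],(360,450),interpolation=cv2.INTER_CUBIC),cv2.resize(s[190:280,170:250,::-1],(400,450),interpolation=cv2.INTER_CUBIC)]))
E
```

```text
22.8 [0.5056 0.1497 0.0201] [ 1.7998e+02  4.0000e-02 -7.1700e+00] F [-5.6  1.3  7.8] w 0.0537 40.0
shift [7.2 1.7 0.1] turn [0.0004 0.0006 0.0006]
```

View pics/t6.png

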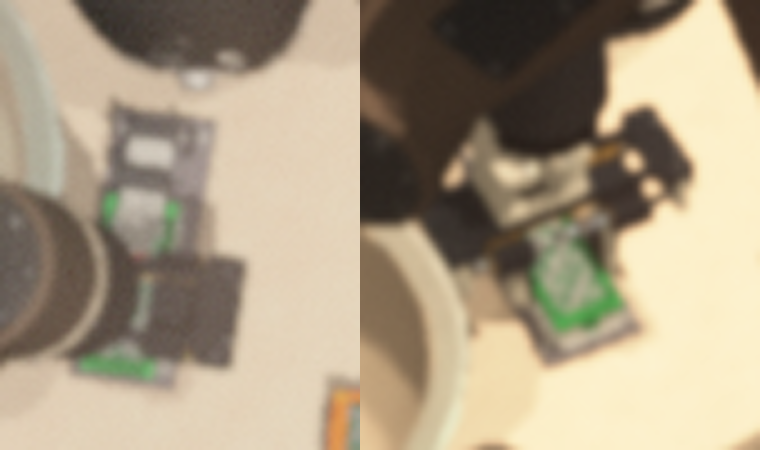

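The dish is under the arm, with green showing either side of the strip at (110,205) and (170,215) and about 7 mm left to go. I push on gently to the stop.

>>> {"op": "carry_out", "data": {
  "deltas": [
    [0.4,[1,0,0],[0,0,0]],
    [0.4,[2,0,0],[0,0,0]],
    [0.4,[3,0,0],[0,0,0]],
    [0.4,[4,0,0],[0,0,0]],
    [0.4,[5,0,0],[0,0,0]],
    [0.4,[5,0,0],[0,0,0]]
  ]
}}

```text
time_s: 23.5
tcp_pos: [0.5105, 0.149, 0.0201]
eef_rot: [180.0, 0.0, -7.2]
contact_force: [-5.4, -0.2, 7.6]
gripper_width: 0.0537
gripper_force: 40.0
```

>>> {"op": "carry_out", "data": {
  "deltas": [
    [0.4,[0.5,0,0],[0,0,0]],
    [0.4,[1,0,0],[0,0,0]],
    [0.4,[1.5,0,0],[0,0,0]],
    [0.4,[1.5,0,0],[0,0,0]]
  ]
}}

```text
time_s: 23.9
tcp_pos: [0.5119, 0.1488, 0.0201]
eef_rot: [180.0, 0.0, -7.2]
contact_force: [-7.1, 0.7, 8.9]
gripper_width: 0.0531
gripper_force: 40.0
```

>>> {"op": "carry_out", "data": {
  "deltas": [
    [0.4,[0.5,0,0],[0,0,0]],
    [0.4,[1,0,0],[0,0,0]],
    [0.4,[1,0,0],[0,0,0]]
  ]
}}

```text
time_s: 24.2
tcp_pos: [0.5129, 0.1487, 0.0201]
eef_rot: [180.0, 0.0, -7.2]
contact_force: [-5.6, 0.3, 8.1]
gripper_width: 0.0536
gripper_force: 40.0
```

>>> {"op": "carry_out", "data": {
  "deltas": [
    [0.4,[0.5,0,0],[0,0,0]],
    [0.4,[1,0,0],[0,0,0]],
    [0.4,[1,0,0],[0,0,0]]
  ]
}}

```text
time_s: 24.5
tcp_pos: [0.5139, 0.1486, 0.0201]
eef_rot: [180.0, 0.0, -7.2]
contact_force: [-5.4, 0.4, 7.5]
gripper_width: 0.0535
gripper_force: 40.0
```

>>> {"op": "carry_out", "data": {
  "deltas": [
    [0.4,[0.5,0,0],[0,0,0]],
    [0.4,[0.7,0,0],[0,0,0]],
    [0.4,[0.7,0,0],[0,0,0]]
  ]
}}

```text
time_s: 24.8
tcp_pos: [0.5145, 0.1485, 0.0201]
eef_rot: [180.0, 0.0, -7.2]
contact_force: [-5.5, 1.4, 7.5]
gripper_width: 0.0536
gripper_force: 40.0
```

>>> {"op": "carry_out", "data": {
  "deltas": [
    [0.4,[0.5,0,0],[0,0,0]],
    [0.4,[1,0,0],[0,0,0]],
    [0.4,[1,0,0],[0,0,0]]
  ]
}}

```text
time_s: 25.1
tcp_pos: [0.5146, 0.1485, 0.0201]
eef_rot: [180.0, 0.1, -7.2]
contact_force: [-12.2, 2.8, 12.1]
gripper_width: 0.0538
gripper_force: 40.0
```

>>> {"op": "carry_out", "data": {
  "deltas": [
    [0.4,[0.5,0,0],[0,0,0]],
    [0.4,[0.7,0,0],[0,0,0]],
    [0.4,[0.7,0,0],[0,0,0]]
  ]
}}

```text
time_s: 25.4
tcp_pos: [0.5147, 0.1484, 0.0201]
eef_rot: [180.0, 0.2, -7.2]
contact_force: [-14.2, 5.6, 14.3]
gripper_width: 0.0535
gripper_force: 40.0
```

Force rises and motion stops at x = 0.5147, so the dish is at the stop. I relax the push, open and go straight up.

>>> {"op": "carry_out", "data": {
  "deltas": [
    [0.4,[-0.5,0,0],[0,0,0]],
    [0.4,[-1,0,-0.2],[0,0,0]],
    [0.4,[-1,0,-0.2],[0,0,0]]
  ]
}}

```text
time_s: 25.7
tcp_pos: [0.5146, 0.1485, 0.0201]
eef_rot: [180.0, 0.1, -7.2]
contact_force: [-8.5, 2.2, 8.0]
gripper_width: 0.0539
gripper_force: 40.0
```

>>> {"op": "carry_out", "data": {
  "deltas": [
    [0.65,[0,0,0],[0,0,0]],
    [0.7,[0,0,0],[0,0,0]],
    [0.8,[0,0,0],[0,0,0]],
    [1,[0,0,0],[0,0,0]],
    [1,[0,0,0],[0,0,0]],
    [1,[0,0,0],[0,0,0]],
    [1,[0,0,0],[0,0,0]],
    [1,[0,0,0],[0,0,0]]
  ]
}}

```text
time_s: 26.5
tcp_pos: [0.5154, 0.1487, 0.0201]
eef_rot: [180.0, 0.0, -7.1]
contact_force: [-0.4, 0.4, -0.5]
gripper_width: 0.0875
gripper_force: 0.0
```

>>> {"op": "carry_out", "data": {
  "deltas": [
    [1,[0,0,-4],[0,0,0]],
    [1,[0,0,-12],[0,0,0]],
    [1,[0,0,-25],[0,0,0]],
    [1,[0,0,-42],[0,0,0]],
    [1,[0,0,-62],[0,0,0]],
    [1,[0,0,-82],[0,0,0]],
    [1,[0,0,-102],[0,0,0]],
    [1,[0,0,-120],[0,0,0]],
    [1,[0,0,-135],[0,0,0]],
    [1,[-20,0,-145],[0,0,0]],
    [1,[-50,0,-150],[0,0,0]],
    [1,[-80,0,-150],[0,0,0]]
  ]
}}

```text
time_s: 27.7
tcp_pos: [0.4357, 0.1589, 0.1714]
eef_rot: [-179.9, -0.1, -7.2]
contact_force: [0.3, 0.5, -0.1]
gripper_width: 0.0878
gripper_force: 0.0
```

```bash
python3 - <<'E'
from h import *
rel([512.5,147.1,20],-7.2)
p,d=r.capture('top');s,e=r.capture('scene')
cv2.imwrite('pics/t7.png',np.hstack([cv2.resize(p[140:240,140:220,::-1],(360,450),interpolation=cv2.INTER_CUBIC),cv2.resize(s[190:280,170:250,::-1],(400,450),interpolation=cv2.INTER_CUBIC)]))
E
```

```text
27.7 [0.4357 0.1589 0.1714] [-1.7992e+02 -8.0000e-02 -7.1900e+00] F [ 0.3  0.5 -0.1] w 0.0878 0.0
shift [ 77.4   2.3 151.5] turn [-0.0014 -0.0014  0.0001]
```

View pics/t7.png

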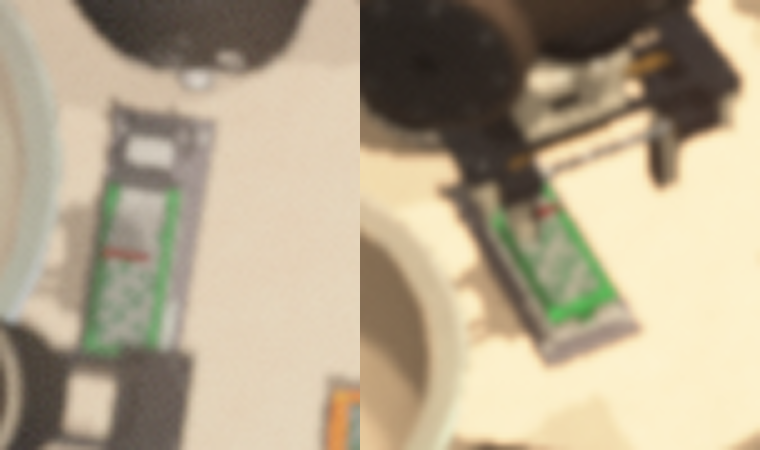

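The dish sits square against the stop with the arm's red nose resting over its lid at (128,255), and the gripper is clear of it.

```bash
python3 -c "
from plant import r
print(r.close_job())"
```

```text
the job is handed in; nothing more can be done
None
```

I held the green-lidded dish between the pointers for about 2.5 s, slid it flat up to the stop, released it with the weighted arm on its lid, and handed the job in at about 28 s; at the pointers its centre was about 3.5 mm high and 2 mm short of the mark (by the arm's pose, since the arm blocked both cameras) so the gripper would clear the screen.

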